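# Set a laminate strip in the table-edge bend fixture

### The arm

A 6-joint arm with a two-finger parallel gripper is mounted at the origin on a cart in front of the work surface, level with it; the furniture and walls round the work are solid. World frame = base frame: x ahead of the robot, y to its left, z up, the work surface at z = 0. Lengths are in m, angles in degrees, forces in N, time in s.
With the tool pointing down it reaches from about 0.3 to 0.95 m from the base axis. Payload 3.1 kg.
Tool frame: the origin (TCP) lies on the centre line of the jaws, within the pads' length; the fingertips stand 19 mm ahead of it and the grasp point (between the pads) is the TCP (arm.tips_ahead is the distance from the TCP to the fingertips, in m); z points along the fingers, y is the line along which they close (so a half turn about z gives the same grasp; the last joint's range is limited). The gripper opens to 85 mm and grips with 20 to 120 N. Pads are 22 mm wide; open, the fingers measure 114 mm over their backs; the gripper's body (76 mm by 85 mm) begins 54 mm behind the grasp point. The pads swing forward as they close: fully open they stand 13 mm farther back than shut.
Start: joints at [62.183, 17.653, 93.61, -0, 68.738, -3.994], TCP at [0.252, 0.572, 0.211] pointing down, gripper open.
Joint ranges: [-175.34, 175.34], [-45.06, 112.39], [2.9, 150.54], [-68.45, 248.45], [3.09, 151.38], [-168.51, 168.51]. Speed limits (degrees/s): [159.86, 159.86, 180, 180, 180, 180].

### API

Orientations are given as [roll, pitch, yaw] about the fixed x, y, z axes, in that order (R = Rz(yaw) Ry(pitch) Rx(roll)).
In Python, from workcell import arm gives the robot as it stands.
- The arm moves only by the shell command python3 -m handwheel 'ROWS'. ROWS is JSON, a list of rows, each an object with "gripper": the finger opening in mm, from 0 to 85.4; "offset": the shift along the tool's x, y, z in mm, a list of three; "yaw": the turn about the tool's z in degrees. A call has 1 to 20 rows; each row is the pose to reach, as a shift and turn from the pose commanded when the call began, along the tool's axes at that moment; what a row does not reach only later rows make up. A row lasts 1/8 s, in which the tool goes at most 62.5 mm and 10.7 degrees, less where a joint would pass 70% of its speed; a pose out of reach is approached as far as the arm can. A call with a gripper value outside its range is refused whole. The fingers move at their own pace and stop on an object; the grip force is fixed at half the most. Time passes only in rows, so rows that repeat a pose let the fingers close. It gives the time, the measured TCP pose, the force, the opening and the grip force at its end, in the units of the state.
- arm.sense(): the state, without advancing time (a new reading comes with each control period).
- arm.camera(name): name is "scene" or "top"; returns the picture (384x512x3 uint8, red, green, blue); there is no depth.
- arm.camera_info(name): a dict with "mtx" (3x3 intrinsics, pixels), "R" (3x3) and "t" (3): a world point X has camera coordinates R X + t. Camera axes: x right, y down, z forward; pixel columns grow to the right and rows downward; lengths in m; the calibration is good to about 2 mm. A picture is of the moment at which its call begins. camera_info takes no time and is no camera call.
- arm.hand_in(): hands the job in; it is judged then, once.
The state is a dict: "time": time; "joint_positions": joint angles; "qvel": joint speeds; "joint_efforts": joint torques, N m; "eef_pos": TCP position; "eef_rot": TCP orientation; "wrist_force": force on the tool from outside, world axes, zero at the start; "wrist_torque": the same for the moment, N m; "finger_gap": finger opening in m; "finger_force": force on a finger pad.
Only numpy, scipy, OpenCV 4.12 (cv2) and the standard library are available. Lean on these libraries where they do the work, as an engineer would, in place of code of your own. Each camera call takes 0.05 s, during which the arm holds its last target. There are 200 camera calls.

### The job

Set up the green laminate strip for its bend test without picking it up: push it with the fingertips, flat on the table, until its long side lies against the fixture's steel fence and its white line is right at the table's edge, so that 60 mm stick out over the side. Then press the red handle of the toggle clamp fully down so that the clamp holds the strip there. Leave the instruments and the pen where they lie.

Things in the scene. Friction and masses are not known exactly. Their poses are not given: they have to be found in the camera images.
- strip: Loose flat strip of dark green laminate, 40 x 200 x 6 mm, 0.08 to 0.17 kg, friction about 0.6. Origin at the centre of its underside; its y axis runs along its length, its z axis up. A 2.5 mm white line crosses it with its middle 60 mm from its outer end (the -y end, which faces the table's right edge); a blank paper label is at the other end.
- gauge_line (a point): Middle of the white line on the strip's top: 40 mm from the strip's centre toward the outer end. It must come to the table's edge.
- edge_fixture: Fixed aluminium fixture on the table's right edge. Origin on the table top, where the fence face meets the table's edge; x points away from the robot, y inward along the fence. The edge is y = 0 of this frame (world y about -0.26, a free drop beyond). A 6 mm base plate reaches to x = 0.062, y = 0.13 and carries the toggle clamp at y = 0.045.
- fence (a point): Middle of the fence face at table height (fixture frame 0, 0.065, 0). The bright steel fence is 130 mm long from the table's edge inward, 14 mm high, 10 mm thick; its face looks at the robot. The strip belongs on the robot's side of it, so the strip's centre line ends 20 mm from this face.
- clamp_handle (a joint): Angle of the red handle, rad: 0 = fully down (clamped, level, pointing away from the robot), about 1.0 = open, steeply up. Friction keeps it where it is left; about 5 N at its grip start to close it and 10 N bring it home to a hard stop. The clamp arm on the other side turns down with it, 1.15 times as far.
- handle_pivot (a point): The handle's hinge, parallel to the fixture's y axis: 36 mm behind the fence face, 45 mm inside the table's edge, 40 mm above the table. While the clamp is open its arm and pad stand over the fence, more than 40 mm above the table.
- handle_top (a point): Point on the upper side of the round red grip (16 mm thick), 70 mm from the handle's pivot and 26 mm short of its end; when the handle is down it lies at about (0.106, 0.045, 0.056) in the fixture's frame.
- clamp_pad: Black rubber pad, 14 mm across, on the spindle at the end of the clamp arm; origin at the centre of its face. Clamped, it presses on the strip's centre line 45 mm inside the table's edge with about 5 N (sprung by 2.5 mm); it first touches the strip when the handle is 0.06 rad from fully down.
- steel_block: Loose round steel hardness block, 60 mm across, 14 mm high. Bystander; origin at the centre of its underside.
- thick_gauge: Loose dark hand-held thickness gauge, 127 x 68 x 29 mm, long side along its x axis. Bystander; origin under its centre.
- duro_d: Loose round dial hardness tester lying flat, 98 x 59 x 25 mm. Bystander; origin under its centre.
- caliper: Loose digital caliper lying flat in front of the open case, 70 x 225 x 16 mm, long side along its y axis. Bystander.
- blue_pen: Loose blue pen, 164 mm long, along its y axis. Bystander.

How it is judged (in metres and radians):
On the way, in this order (a step that is already met when the one before it is completed fails the run):
1. the strip lies flat against the fence with its white line at the table's edge (within 4 mm) while the clamp is still open (x of strip in the frame of edge_fixture above -0.0235 m and angle between the y axis of strip and the y axis of edge_fixture, either way round below 0.03 rad and y of gauge_line in the frame of edge_fixture between -0.004 and 0.004 m and height (world z) of strip below 0.006 m and value of joint clamp_handle above 0.5 rad), for 0.2 s.
2. the red handle is pressed fully down (value of joint clamp_handle below 0.05 rad), for 0.2 s.
At the end, for the whole second after the job is handed in: The strip lies still and flat on the table, its long side against the fence (within 3.5 mm, parallel within 0.03 rad), its white line within 4 mm of the table's edge; the clamp handle is down (under 0.05 rad) and the clamp pad presses on the strip with more than 1.5 N (x of strip in the frame of edge_fixture above -0.0235 m and angle between the y axis of strip and the y axis of edge_fixture, either way round below 0.03 rad and y of gauge_line in the frame of edge_fixture between -0.004 and 0.004 m and height (world z) of strip below 0.006 m and value of joint clamp_handle below 0.05 rad and contact force between clamp_pad and strip above 1.5 N and linear speed of strip below 0.01 m/s); the robot touches nothing.
It fails at once if the strip is lifted, carried or tipped, or falls off the table (height (world z) of strip above 0.012 m or height (world z) of strip below -0.02 m or angle between strip's own z axis and vertical above 0.12 rad).
It fails at once if an instrument or the pen is pushed away or lifted (12 mm; the pen 15 mm) (distance of any of steel_block, thick_gauge, duro_d, caliper from where it was at the start of the episode above 0.012 m or distance of blue_pen from where it was at the start of the episode above 0.015 m).
It also fails if it takes over 72 s, if anything falls off the work surface, if the arm or the gripper's body presses on something with over 40 N, if the wrist force passes 120 N, or if a joint passes its speed limit or range.

## Working session

There is one attempt and no reset: what is moved stays moved. The work goes in short steps, Python scripts to look and compute and a shell command to move; the robot and the scene stay as the last step left them, time stands still between calls to the robot, and variables do not carry over. Pictures are saved under pics/ and viewed, at most 10 in all, crops included, and the job is handed in when it is done.

```bash
mkdir -p pics; cat > h.py <<'E'
import numpy as np, cv2
from workcell import arm
def px2w(name,u,v,z=0):
    c=arm.camera_info(name);K=np.array(c["mtx"]);R=np.array(c["R"]);t=np.array(c["t"])
    d=R.T@np.linalg.solve(K,[u,v,1.]);o=-R.T@t
    return o+d*(z-o[2])/d[2]
def w2px(name,X):
    c=arm.camera_info(name);p=np.array(c["mtx"])@(np.array(c["R"])@np.array(X)+np.array(c["t"]));return p[:2]/p[2]
def snap(name,out,crop=None,s=1.5):
    im=arm.camera(name)[:,:,::-1]
    np.save('pics/%s.npy'%name,im)
    if crop: u0,u1,v0,v1=crop; im=im[v0:v1,u0:u1]
    cv2.imwrite('pics/'+out,cv2.resize(im,None,fx=s,fy=s,interpolation=cv2.INTER_CUBIC))
E
python3 - <<'E'
from h import *
snap('top','t0.png');snap('scene','s0.png')
s=arm.sense();print(s['time'],s['eef_pos'],s['eef_rot'],s['finger_gap'],arm.tips_ahead)
for n in('top','scene'):
    c=arm.camera_info(n);print(n,c['mtx'],-np.array(c['R']).T@np.array(c['t']))
E
```

```text
0.1 [0.25211135 0.57102025 0.20953143] [-1.79876250e+02 -8.43934705e-03  1.56175458e+02] 0.08518771198631406 0.019
top [[461.02656168   0.         251.59541774]
 [  0.         461.02656168 195.24206064]
 [  0.           0.           1.        ]] [0.45604929 0.08463722 1.44367368]
scene [[437.48533727   0.         258.50316171]
 [  0.         437.48533727 195.6875541 ]
 [  0.           0.           1.        ]] [-0.3200956   0.50994135  0.58488683]
```

View pics/t0.png

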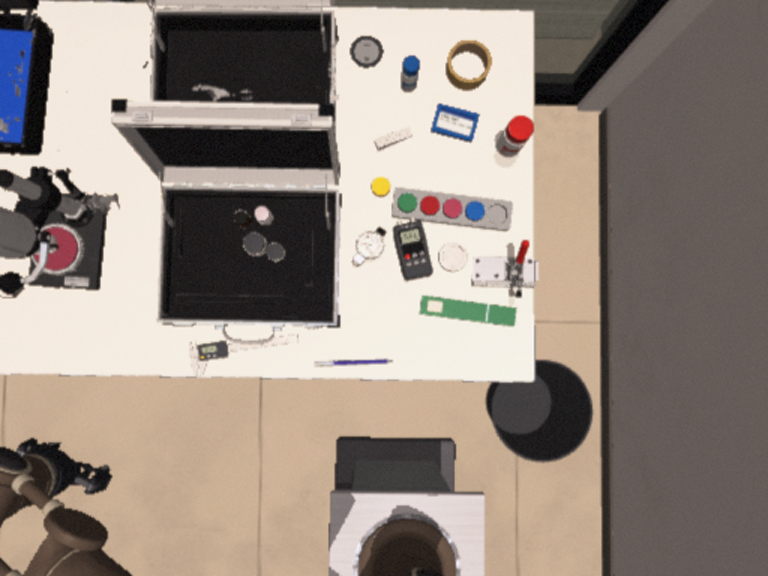

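View pics/s0.png

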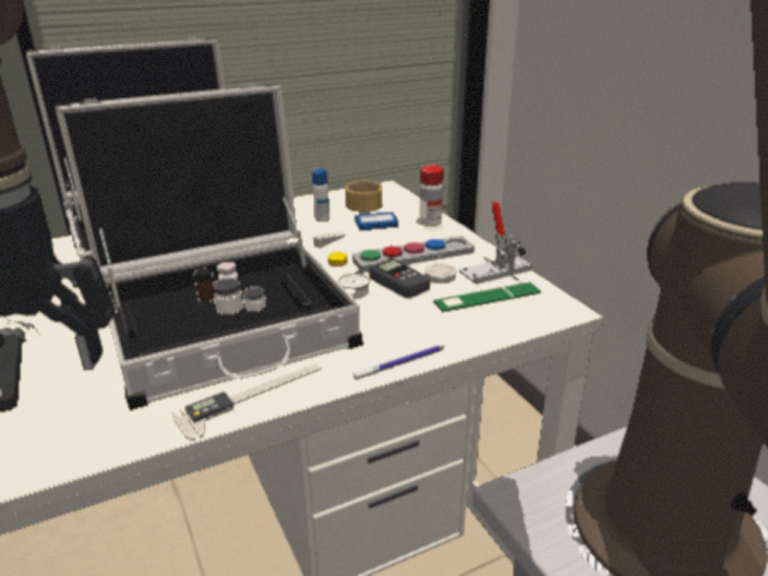

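The top view shows the strip at about (420–516, 296–325) of the 1.5x picture, tilted a few degrees. The fixture is at (472–538, 255–290) with the red handle up, and the pen at (315–392, 362). Next I'll enlarge that region.

```bash
python3 - <<'E'
from h import *
im=np.load('pics/top.npy')
cv2.imwrite('pics/t1.png',cv2.resize(im[150:225,265:365],None,fx=8,fy=8,interpolation=cv2.INTER_CUBIC))
E
```

```text
(no output)
```

View pics/t1.png

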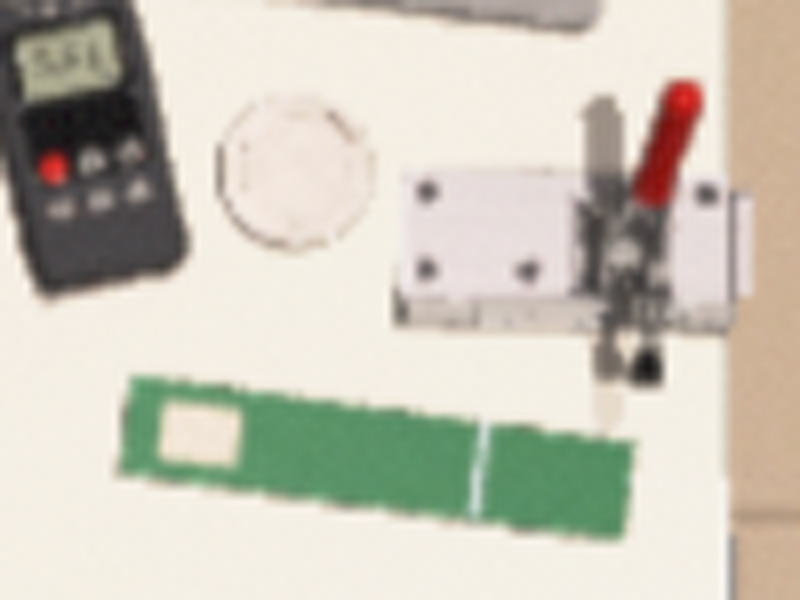

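The crop shows the strip's corners at about (133,378), (634,440), (622,540) and (118,474), with the white line from (485,425) to (475,518). The fence's near edge runs from (395,326) to (730,332), and the table edge is at u≈728.

```bash
cat >> h.py <<'E'
def strip(im):
    b,g,r=[im[:,:,i].astype(int) for i in range(3)]
    m=((g-r>25)&(g-b>15)).astype(np.uint8); m[:170]=0;m[:,:270]=0;m[240:]=0
    m=cv2.morphologyEx(m,cv2.MORPH_CLOSE,np.ones((9,9)))
    n,l,st,c=cv2.connectedComponentsWithStats(m);k=1+np.argmax(st[1:,4])
    v,u=np.where(l==k)
    P=np.array([px2w('top',a,b_,.006)[:2] for a,b_ in zip(u,v)])
    C=P.mean(0);w,V=np.linalg.eigh(np.cov((P-C).T));d=V[:,1];d=d*np.sign(d[1])
    box=cv2.minAreaRect(P.astype(np.float32))
    return C,d,np.degrees(np.arctan2(-d[0],d[1])),4*0.8660254*0.5*np.sqrt(w),box  # len=sqrt(12 w)
E
python3 - <<'E'
from h import *
im=np.load('pics/top.npy')
print(strip(im))
f=lambda p,q,z:print((p,q),px2w('top',265+p/8-.44,150+q/8-.44,z).round(4))
for a in[(133,378,.006),(634,440,.006),(622,540,.006),(118,474,.006),(480,471,.006)]:f(*a)
print('fence near, z0/z14');[f(*a) for a in[(395,326,0),(395,326,.014),(730,332,0),(730,332,.014),(560,328,0),(560,328,.014),(410,298,.014),(580,298,.014)]]
print('edge');f(728,100,0);f(728,550,0);f(728,450,0)
print('plate');f(402,170,.006);f(730,170,.006)
print('block');f(295,172,.014)
print('block r');f(218,172,.014)
print('handle tip');[f(683,100,z) for z in(.11,.12,.13)]
print('gauge low r');f(185,250,.029)
print('pen');print([px2w('top',a/1.5,b/1.5,.005).round(3) for a,b in[(315,363),(392,361)]])
E
```

```text
(array([ 0.52572831, -0.12174816]), array([0.11530899, 0.99332967]), np.float64(-6.621447388694239), array([0.01900887, 0.09898002]), ((0.5254344344139099, -0.12190498411655426), (0.19755883514881134, 0.03829885274171829), 83.3600845336914))
(133, 378) [ 0.5553 -0.026   0.006 ]
(634, 440) [ 0.5343 -0.2225  0.006 ]
(622, 540) [ 0.4951 -0.2179  0.006 ]
(118, 474) [ 0.5176 -0.0206  0.006 ]
(480, 471) [ 0.5212 -0.1622  0.006 ]
fence near, z0/z14
(395, 326) [ 0.578  -0.1294  0.    ]
(395, 326) [ 0.5768 -0.1274  0.014 ]
(730, 332) [ 0.5779 -0.2617  0.    ]
(730, 332) [ 0.5767 -0.2583  0.014 ]
(560, 328) [ 0.5783 -0.1945  0.    ]
(560, 328) [ 0.5771 -0.1918  0.014 ]
(410, 298) [ 0.5878 -0.1332  0.014 ]
(580, 298) [ 0.589  -0.1996  0.014 ]
edge
(728, 100) [ 0.6699 -0.2609  0.    ]
(728, 550) [ 0.492  -0.2609  0.    ]
(728, 450) [ 0.5313 -0.2609  0.    ]
plate
(402, 170) [ 0.639  -0.1309  0.006 ]
(730, 170) [ 0.6413 -0.2602  0.006 ]
block
(295, 172) [ 0.6365 -0.0878  0.014 ]
block r
(218, 172) [ 0.6359 -0.0577  0.014 ]
handle tip
(683, 100) [ 0.6534 -0.2181  0.11  ]
(683, 100) [ 0.6519 -0.2158  0.12  ]
(683, 100) [ 0.6504 -0.2135  0.13  ]
gauge low r
(185, 250) [ 0.6035 -0.0438  0.029 ]
pen
[array([0.411, 0.193, 0.005]), array([0.418, 0.034, 0.005])]
```

```bash
python3 -m handwheel '[{"gripper":85,"offset":[-465,-550,0],"yaw":-23.8},{"gripper":85,"offset":[-465,-550,0],"yaw":-23.8},{"gripper":85,"offset":[-465,-550,0],"yaw":-23.8},{"gripper":85,"offset":[-465,-550,0],"yaw":-23.8},{"gripper":85,"offset":[-465,-550,0],"yaw":-23.8},{"gripper":85,"offset":[-465,-550,0],"yaw":-23.8},{"gripper":85,"offset":[-465,-550,0],"yaw":-23.8},{"gripper":85,"offset":[-465,-550,0],"yaw":-23.8},{"gripper":85,"offset":[-465,-550,0],"yaw":-23.8},{"gripper":85,"offset":[-465,-550,0],"yaw":-23.8},{"gripper":85,"offset":[-465,-550,0],"yaw":-23.8},{"gripper":85,"offset":[-465,-550,0],"yaw":-23.8},{"gripper":85,"offset":[-465,-550,0],"yaw":-23.8},{"gripper":85,"offset":[-465,-550,0],"yaw":-23.8},{"gripper":85,"offset":[-465,-550,60],"yaw":-23.8},{"gripper":85,"offset":[-465,-550,120],"yaw":-23.8},{"gripper":85,"offset":[-465,-550,150],"yaw":-23.8},{"gripper":85,"offset":[-465,-550,150],"yaw":-23.8},{"gripper":85,"offset":[-465,-550,150],"yaw":-23.8}]'
```

```text
time: 2.48
eef_pos: [0.4568, -0.1188, 0.062]
eef_rot: [-180.0, 0.1, -179.9]
wrist_force: [0.9, -0.1, -0.2]
finger_gap: 0.0848
finger_force: 0.0
```

```bash
python3 -m handwheel '[{"gripper":85,"offset":[0,0,30],"yaw":0},{"gripper":85,"offset":[0,0,38],"yaw":0},{"gripper":85,"offset":[0,0,40],"yaw":0},{"gripper":85,"offset":[0,0,41],"yaw":0},{"gripper":85,"offset":[0,0,41],"yaw":0}]'; python3 - <<'E'
from h import *
snap('scene','s1.png',(280,400,160,240),6)
E
```

```text
time: 3.1
eef_pos: [0.4564, -0.1195, 0.0204]
eef_rot: [-180.0, 0.1, 180.0]
wrist_force: [-0.2, 0.4, -0.4]
finger_gap: 0.0851
finger_force: 0.0
```

View pics/s1.png

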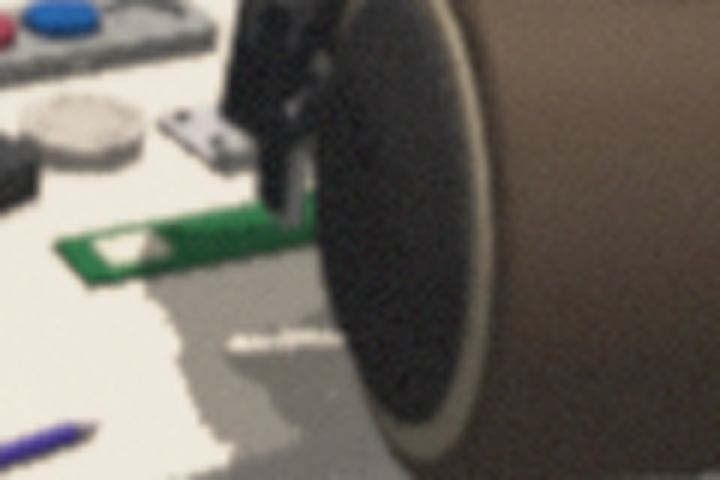

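The arm's base partly hides the gripper. The visible (left) finger's lowest point is at about (290,222) in the crop, which is image pixel (328,197), and it looks well above the table. I'll work out its height.

```bash
python3 - <<'E'
from h import *
for z in(0,.006,.012,.015):print(z,px2w('scene',280+290/6-.4,160+222/6-.4,z).round(4), w2px('scene',[.456+.011,-.075,z]).round(1),w2px('scene',[.456-.011,-.065,z]).round(1),w2px('scene',[.456-.011,-.077,z]).round(1))
E
```

```text
0 [ 0.5293 -0.1339  0.    ] [322.9 212.1] [324.6 217.1] [328.5 215.9]
0.006 [ 0.5206 -0.1273  0.006 ] [323.1 210.1] [324.7 215. ] [328.7 213.9]
0.012 [ 0.5119 -0.1207  0.012 ] [323.2 208.1] [324.9 213. ] [328.9 211.9]
0.015 [ 0.5075 -0.1174  0.015 ] [323.3 207.1] [325. 212.] [328.9 210.9]
```

```bash
python3 - <<'E'
from h import *
print('strip corners scene',[w2px('scene',[a,b,.006]).round(1)*1.5 for a,b in[(.5553,-.026),(.5343,-.2225),(.4951,-.2179),(.5176,-.0206)]])
for p in[(.456,-.077,.01),(.456,-.06,.01),(.456,-.16,.01),(.456,-.077,.075),(.42,-.08,.075),(.49,-.08,.075),(.456,-.08,.2)]:print(p,((w2px('scene',p)-[280,160])*6).round())
snap('top','t2.png',(265,365,150,225),6)
E
```

```text
strip corners scene [array([433.8, 299.1]), array([529.5, 280.5]), array([540.75, 289.95]), array([442.2, 309.3])]
(0.456, -0.077, 0.01) [278. 303.]
(0.456, -0.06, 0.01) [244. 313.]
(0.456, -0.16, 0.01) [435. 259.]
(0.456, -0.077, 0.075) [289. 168.]
(0.42, -0.08, 0.075) [347. 204.]
(0.49, -0.08, 0.075) [249. 133.]
(0.456, -0.08, 0.2) [ 320. -116.]
```

View pics/t2.png

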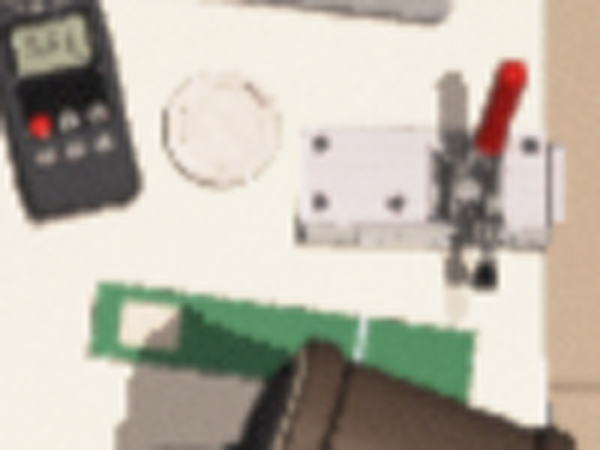

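The strip corners project onto the scene picture correctly, so the calibration is fine. The visible finger sits about 13 px higher than expected. I'll check against the first picture, where the fingertips are at about (90,365) and (10,400) at 1.5x.

```bash
python3 - <<'E'
from h import *
T=np.array([.2521,.5710,.2095]);y=np.array([.404,.915,0]);x=np.array([-.915,.404,0])
for n,a in(('y',y),('x',x)):
  for s in(-.05,.05):
    for d in(0,.006,.019,-.03):print(n,s,d,(1.5*w2px('scene',T+s*a-[0,0,d])).round())
E
```

```text
y -0.05 0 [103. 395.]
y -0.05 0.006 [105. 400.]
y -0.05 0.019 [108. 411.]
y -0.05 -0.03 [ 96. 368.]
y 0.05 0 [ -8. 398.]
y 0.05 0.006 [ -6. 404.]
y 0.05 0.019 [ -2. 415.]
y 0.05 -0.03 [-18. 372.]
x -0.05 0 [ 68. 365.]
x -0.05 0.006 [ 70. 370.]
x -0.05 0.019 [ 73. 381.]
x -0.05 -0.03 [ 61. 340.]
x 0.05 0 [ 25. 433.]
x 0.05 0.006 [ 27. 438.]
x 0.05 0.019 [ 31. 450.]
x 0.05 -0.03 [ 15. 405.]
```

```bash
python3 - <<'E'
from h import *
im=cv2.imread('pics/s0.png')[150:450,0:200]
cv2.imwrite('pics/s0c.png',cv2.resize(im,None,fx=2,fy=2,interpolation=cv2.INTER_CUBIC))
E
```

```text
(no output)
```

View pics/s0c.png

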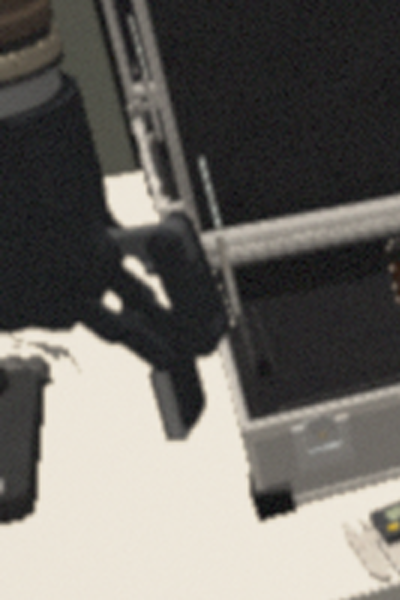

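The right fingertip in this picture is at about (182,438), i.e. (91,369) at 1.5x. Both views agree: the open tips stand about 29 mm above the reported TCP height, not below it. I'll confirm by lowering carefully and watching the force.

```bash
python3 -m handwheel '[{"gripper":85,"offset":[0,0,4],"yaw":0},{"gripper":85,"offset":[0,0,8],"yaw":0},{"gripper":85,"offset":[0,0,12],"yaw":0},{"gripper":85,"offset":[0,0,12],"yaw":0}]';  python3 -m handwheel '[{"gripper":85,"offset":[0,0,2],"yaw":0},{"gripper":85,"offset":[0,0,4],"yaw":0},{"gripper":85,"offset":[0,0,4],"yaw":0}]'
```

```text
time: 3.7
eef_pos: [0.4551, -0.119, 0.0071]
eef_rot: [180.0, -0.1, 180.0]
wrist_force: [-0.1, -0.8, -0.0]
finger_gap: 0.0851
finger_force: 0.0
time: 4.08
eef_pos: [0.4556, -0.1192, 0.0035]
eef_rot: [180.0, -0.0, 180.0]
wrist_force: [0.5, 0.1, 0.7]
finger_gap: 0.0848
finger_force: 0.0
```

```bash
for i in 1 2; do python3 -m handwheel '[{"gripper":85,"offset":[0,0,2],"yaw":0},{"gripper":85,"offset":[0,0,4],"yaw":0},{"gripper":85,"offset":[0,0,4],"yaw":0}]' | egrep 'eef_pos|wrist_f'; done; python3 - <<'E'
from h import *
im=arm.camera('scene')[:,:,::-1]
cv2.imwrite('pics/s2.png',cv2.resize(im[160:240,280:400],None,fx=6,fy=6,interpolation=cv2.INTER_CUBIC))
E
```

```text
eef_pos: [0.4555, -0.1191, -0.0005]
wrist_force: [-0.8, 0.4, 0.4]
eef_pos: [0.4555, -0.1191, -0.0045]
wrist_force: [-0.6, 0.2, 0.5]
```

View pics/s2.png

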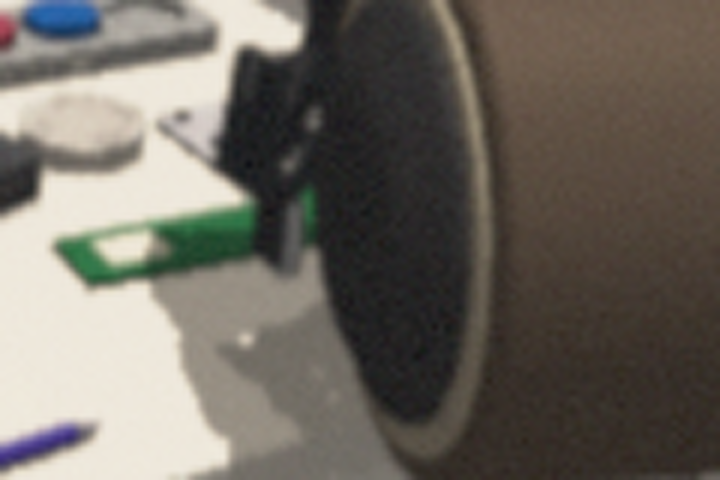

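The fingertip is now at (285,270) in the crop, about 26 mm above the table, so it can go down another ~24 mm.

```bash
python3 -m handwheel '[{"gripper":85,"offset":[0,0,5],"yaw":0},{"gripper":85,"offset":[0,0,10],"yaw":0},{"gripper":85,"offset":[0,0,14],"yaw":0},{"gripper":85,"offset":[0,0,14],"yaw":0}]' | egrep 'eef_pos|wrist_f'; for i in 1 2 3; do python3 -m handwheel '[{"gripper":85,"offset":[0,0,1],"yaw":0},{"gripper":85,"offset":[0,0,3],"yaw":0},{"gripper":85,"offset":[0,0,3],"yaw":0}]' | egrep 'eef_pos|wrist_f'; done
```

```text
eef_pos: [0.4552, -0.119, -0.0189]
wrist_force: [0.4, 0.3, 0.0]
eef_pos: [0.4556, -0.1192, -0.0214]
wrist_force: [0.9, 0.3, -0.5]
eef_pos: [0.4555, -0.1192, -0.0245]
wrist_force: [0.5, 0.1, 0.1]
eef_pos: [0.4555, -0.1191, -0.0275]
wrist_force: [-0.7, 0.4, 0.3]
```

```bash
for i in 1 2; do python3 -m handwheel '[{"gripper":85,"offset":[0,0,1],"yaw":0},{"gripper":85,"offset":[0,0,2],"yaw":0},{"gripper":85,"offset":[0,0,2],"yaw":0}]' | egrep 'time|eef_pos|wrist_f'; done
```

```text
time: 6.88
eef_pos: [0.4556, -0.1192, -0.0294]
wrist_force: [-0.1, 0.8, -0.3]
time: 7.25
eef_pos: [0.4556, -0.1192, -0.0314]
wrist_force: [-0.1, 0.2, 0.6]
```

```bash
for i in 1 2 3; do python3 -m handwheel '[{"gripper":85,"offset":[0,0,1],"yaw":0},{"gripper":85,"offset":[0,0,1],"yaw":0}]' | egrep 'eef_pos|wrist_f'; done
```

```text
eef_pos: [0.4556, -0.1192, -0.0324]
wrist_force: [0.1, -0.2, -0.4]
eef_pos: [0.4557, -0.1192, -0.0334]
wrist_force: [-0.3, -0.9, 0.4]
eef_pos: [0.4557, -0.1192, -0.0336]
wrist_force: [-1.9, 0.5, 7.7]
```

Touchdown at reported z = −0.0335. I'll raise 2 mm and push the long side toward the fence with both open fingers.

```bash
python3 -m handwheel '[{"gripper":85,"offset":[0,0,-2.5],"yaw":0},{"gripper":85,"offset":[-14,0,-2.5],"yaw":0},{"gripper":85,"offset":[-26,0,-2.5],"yaw":0},{"gripper":85,"offset":[-30,0,-2.5],"yaw":0},{"gripper":85,"offset":[-34,0,-2.5],"yaw":0},{"gripper":85,"offset":[-38,0,-2.5],"yaw":0},{"gripper":85,"offset":[-42,0,-2.5],"yaw":0},{"gripper":85,"offset":[-46,0,-2.5],"yaw":0},{"gripper":85,"offset":[-50,0,-2.5],"yaw":0},{"gripper":85,"offset":[-54,0,-2.5],"yaw":0},{"gripper":85,"offset":[-58,0,-2.5],"yaw":0},{"gripper":85,"offset":[-60,0,-2.5],"yaw":0},{"gripper":85,"offset":[-60,0,-2.5],"yaw":0}]';  python3 - <<'E'
from h import *
im=arm.camera('top')[:,:,::-1];np.save('pics/top.npy',im)
cv2.imwrite('pics/t3.png',cv2.resize(im[150:225,265:365],None,fx=8,fy=8,interpolation=cv2.INTER_CUBIC))
E
```

```text
time: 9.62
eef_pos: [0.5161, -0.1193, -0.0318]
eef_rot: [-180.0, 0.0, 180.0]
wrist_force: [0.1, 0.7, 0.0]
finger_gap: 0.0851
finger_force: 0.0
```

View pics/t3.png

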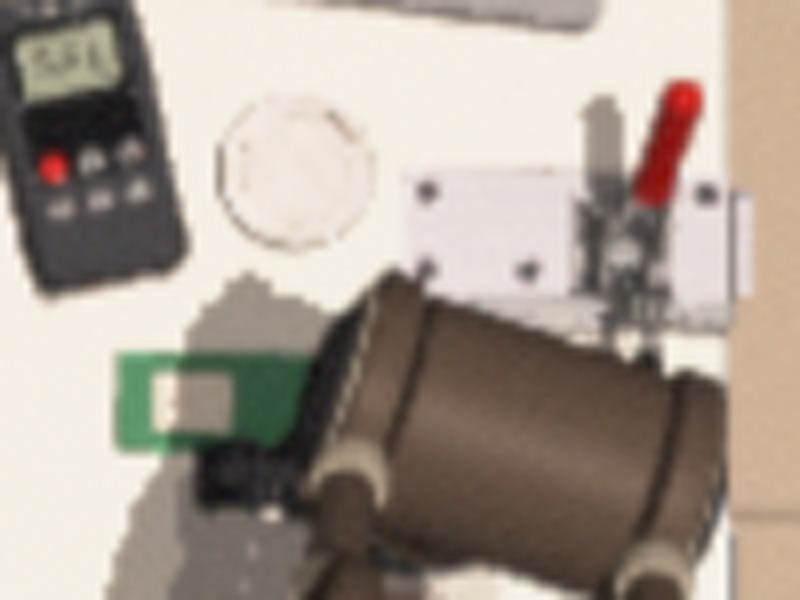

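The strip is now parallel to the fence. Its far edge is at v≈352 (x≈0.567), about 10 mm short of the fence, and its inner end is at u≈118 (y≈−0.021). I'll push it on to contact.

```bash
python3 -m handwheel '[{"gripper":85,"offset":[-3,0,0],"yaw":0},{"gripper":85,"offset":[-6,0,0],"yaw":0},{"gripper":85,"offset":[-8,0,0],"yaw":0},{"gripper":85,"offset":[-8,0,0],"yaw":0}]'|egrep 'eef_pos|wrist_f';for i in 1 2; do python3 -m handwheel '[{"gripper":85,"offset":[-1,0,0],"yaw":0},{"gripper":85,"offset":[-1,0,0],"yaw":0}]' | egrep 'eef_pos|wrist_f'; done
```

```text
eef_pos: [0.5243, -0.1194, -0.0317]
wrist_force: [0.1, -0.4, -0.0]
eef_pos: [0.5246, -0.1192, -0.0318]
wrist_force: [-0.3, -0.1, -0.3]
eef_pos: [0.5257, -0.1192, -0.0319]
wrist_force: [-0.6, -0.2, 0.4]
```

```bash
for i in 1 2 3; do python3 -m handwheel '[{"gripper":85,"offset":[-1,0,0],"yaw":0},{"gripper":85,"offset":[-1,0,0],"yaw":0}]' | egrep 'time|eef_pos|wrist_f'; done
```

```text
time: 10.92
eef_pos: [0.5269, -0.1193, -0.0318]
wrist_force: [-0.6, 0.8, 0.0]
time: 11.18
eef_pos: [0.5279, -0.1193, -0.0318]
wrist_force: [-0.9, 0.6, 0.0]
time: 11.42
eef_pos: [0.528, -0.1192, -0.0319]
wrist_force: [-3.5, -0.7, 2.4]
```

Firm contact with the fence. I'll back off, lift, close the fingers and move behind the strip's inner end.

```bash
python3 -m handwheel '[{"gripper":85,"offset":[12,0,0],"yaw":0},{"gripper":85,"offset":[12,0,-40],"yaw":0},{"gripper":0,"offset":[12,0,-72],"yaw":0},{"gripper":0,"offset":[-29,60,-72],"yaw":0},{"gripper":0,"offset":[-29,110,-72],"yaw":0},{"gripper":0,"offset":[-29,139,-72],"yaw":0},{"gripper":0,"offset":[-29,139,-72],"yaw":0},{"gripper":0,"offset":[-29,139,-40],"yaw":0},{"gripper":0,"offset":[-29,139,-22],"yaw":0},{"gripper":0,"offset":[-29,139,-20],"yaw":0},{"gripper":0,"offset":[-29,139,-20],"yaw":0}]'; for i in 1 2; do python3 -m handwheel '[{"gripper":0,"offset":[0,0,2],"yaw":0},{"gripper":0,"offset":[0,0,3],"yaw":0},{"gripper":0,"offset":[0,0,3],"yaw":0}]' | egrep 'eef_pos|wrist_f'; done
python3 - <<'E'
from h import *
im=arm.camera('top')[:,:,::-1];np.save('pics/top.npy',im)
print(strip(im))
E
```

```text
time: 12.8
eef_pos: [0.558, 0.0191, -0.0117]
eef_rot: [-180.0, 0.0, 179.9]
wrist_force: [0.2, -0.7, -0.0]
finger_gap: 0.0003
finger_force: 0.0
eef_pos: [0.558, 0.0197, -0.0145]
wrist_force: [0.0, -0.2, 0.1]
eef_pos: [0.5576, 0.0198, -0.018]
wrist_force: [0.7, -0.4, 0.3]
(array([ 0.55778986, -0.15019101]), array([-0.00631396,  0.99998007]), np.float64(0.36176594830537095), array([0.01906947, 0.06871176]), ((0.5567870736122131, -0.14786425232887268), (0.037691596895456314, 0.1383627951145172), 0.9595766663551331))
```

```bash
for i in 1 2 3; do python3 -m handwheel '[{"gripper":0,"offset":[0,0,1],"yaw":0},{"gripper":0,"offset":[0,0,1],"yaw":0}]' | egrep 'eef_pos|wrist_f'; done
```

```text
eef_pos: [0.5577, 0.0198, -0.0189]
wrist_force: [0.4, 0.6, -0.0]
eef_pos: [0.5577, 0.0197, -0.0199]
wrist_force: [-0.2, 0.1, -0.5]
eef_pos: [0.5579, 0.0197, -0.0205]
wrist_force: [-0.8, -0.5, 3.2]
```

```bash
python3 -m handwheel '[{"gripper":0,"offset":[0,0,-2.5],"yaw":0},{"gripper":0,"offset":[0,-10,-2.5],"yaw":0},{"gripper":0,"offset":[0,-20,-2.5],"yaw":0},{"gripper":0,"offset":[0,-25,-2.5],"yaw":0},{"gripper":0,"offset":[0,-30,-2.5],"yaw":0},{"gripper":0,"offset":[0,-35,-2.5],"yaw":0},{"gripper":0,"offset":[0,-40,-2.5],"yaw":0},{"gripper":0,"offset":[0,-45,-2.5],"yaw":0},{"gripper":0,"offset":[0,-50,-2.5],"yaw":0},{"gripper":0,"offset":[0,-55,-2.5],"yaw":0},{"gripper":0,"offset":[0,-60,-2.5],"yaw":0},{"gripper":0,"offset":[0,-65,-2.5],"yaw":0},{"gripper":0,"offset":[0,-70,-2.5],"yaw":0},{"gripper":0,"offset":[0,-75,-2.5],"yaw":0},{"gripper":0,"offset":[0,-80,-2.5],"yaw":0},{"gripper":0,"offset":[0,-85,-2.5],"yaw":0},{"gripper":0,"offset":[0,-90,-2.5],"yaw":0},{"gripper":0,"offset":[0,-95,-2.5],"yaw":0},{"gripper":0,"offset":[0,-100,-2.5],"yaw":0},{"gripper":0,"offset":[0,-100,-2.5],"yaw":0}]'
python3 - <<'E'
from h import *
im=arm.camera('top')[:,:,::-1];np.save('pics/top.npy',im)
cv2.imwrite('pics/t4.png',cv2.resize(im[150:225,265:365],None,fx=8,fy=8,interpolation=cv2.INTER_CUBIC))
E
```

```text
time: 16.85
eef_pos: [0.5579, -0.0808, -0.0182]
eef_rot: [-180.0, 0.0, 180.0]
wrist_force: [-0.4, 0.0, 0.0]
finger_gap: -0.0
finger_force: 0.0
```

View pics/t4.png

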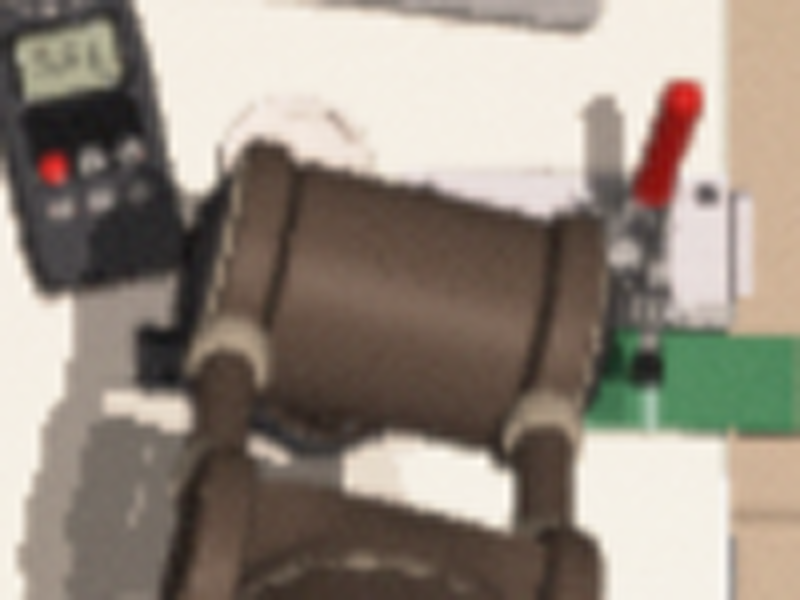

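The strip now lies along the fence and overhangs the edge. The white line is visible at u≈650, v≈390–425, just below the clamp pad, and the table edge is at u≈728. About 30 mm remain. I'll get precise numbers, and also how far the wrist clears the handle.

```bash
cat >> h.py <<'E'
def line(im,rows):
    out=[]
    for v in rows:
        r=im[v,335:375].astype(int); r=r[:,2]-r[:,1]   # red-green: green strip is low
        out.append(r)
    return np.array(out)
E
python3 - <<'E'
from h import *
for z in(.3,.35,.4,.45):print(z,(1.5*w2px('scene',[.252,.571,z])).round())
im=np.load('pics/top.npy')
print(im[196:206,336:370,2])
E
```

```text
0.3 [ 21. 312.]
0.35 [  5. 259.]
0.4 [-14. 202.]
0.45 [-34. 138.]
[[105 104 117  69  37  32  35  46  37  36  38  42  75  83  84  81  82  83
   79  80  85  83  85  81  79  79  77  80 101 194 208 206 208 206]
 [103  98 116  67  46  46  51  47  40  48  61  53  77  86  85  86  81  83
   83  81  81  80  82  78  79  79  83  78 103 191 207 204 207 207]
 [102 104  82  54  60  65  65  71  65  84 113  83  81  83  85  84  81  82
   82  79  80  83  79  81  80  79  79  78  99 192 207 205 205 207]
 [109 118  70  50  61  66  67  78  89 125 156 107  83  82  81  83  85  82
   84  82  86  79  79  82  82  83  82  77 104 194 204 208 208 206]
 [135 123  67  59  67  65  68  81  91 127 163 110  87  82  86  82  83  84
   82  82  82  81  81  82  80  82  81  81 103 190 204 205 207 204]
 [151 113  75  70  69  67  72  81  91 129 162 110  85  82  83  84  83  84
   85  84  83  79  85  84  83  82  79  80 104 194 204 206 206 206]
 [159 131 106  86  82  83  80  91  94 129 165 114  89  91  88  84  81  82
   82  81  86  79  82  78  81  81  80  78 104 191 204 204 207 207]
 [170 155 152 145 140 139 139 141 142 152 178 149 141 137 117 113 102 100
  100  96 127  91  79  78  78  81  80  81 102 190 207 206 207 208]
 [157 174 217 221 221 219 221 220 220 212 220 220 220 218 197 187 180 178
  173 153 184 140 127 125 125 123 126 125 135 196 208 207 208 204]
 [124 185 239 243 244 243 243 244 244 244 244 244 244 244 242 242 242 242
  240 218 207 202 201 199 200 202 198 198 202 205 207 208 207 206]]
```

```bash
python3 - <<'E'
from h import *
print(px2w('top',345.92,200.5,.006),px2w('top',364.3,200.5,.006))
im=np.load('pics/top.npy')
print(im[170:173,350:362,2], im[215:219,350:362,2])
for u in(355.5,356):print(px2w('top',u,217,0))
print(im[188:206,357,1],im[188:206,362,1]); 
for v in(191.5,203.5):print(px2w('top',360,v,.006))
E
```

```text
[ 0.54714342 -0.22914093  0.006     ] [ 0.54811521 -0.28691329  0.006     ]
[[224 243 245 244 243 223 212 207 206 206 207 206]
 [235 242 242 242 240 225 208 205 205 208 209 208]
 [228 232 220 217 225 229 210 205 203 206 207 207]] [[245 245 245 245 245 243 208 193 191 195 195 195]
 [246 245 245 245 245 243 205 205 208 207 203 206]
 [245 245 245 245 245 242 169 198 206 205 208 209]
 [244 245 245 245 245 241 163 195 207 205 206 204]]
[ 0.49614569 -0.26067817  0.        ]
[ 0.4961714  -0.26225238  0.        ]
[177 175 175 168 138 140 139 138 138 137 139 138 138 136 136 128 129 175] [178 178 178 169 140 137 136 137 135 137 136 137 138 137 136 125 118 172]
[ 0.57618725 -0.27341262  0.006     ]
[ 0.5384721  -0.27338484  0.006     ]
```

The line is at y≈−0.228 and the edge at −0.260, so about 32 mm remain. The link clears the handle by about 4 cm. I'll push 28 mm and measure again.

```bash
python3 -m handwheel '[{"gripper":0,"offset":[0,-4,0],"yaw":0},{"gripper":0,"offset":[0,-8,0],"yaw":0},{"gripper":0,"offset":[0,-12,0],"yaw":0},{"gripper":0,"offset":[0,-16,0],"yaw":0},{"gripper":0,"offset":[0,-20,0],"yaw":0},{"gripper":0,"offset":[0,-24,0],"yaw":0},{"gripper":0,"offset":[0,-27,0],"yaw":0},{"gripper":0,"offset":[0,-28,0],"yaw":0},{"gripper":0,"offset":[0,-28,0],"yaw":0}]'
python3 - <<'E'
from h import *
im=arm.camera('top')[:,:,::-1];np.save('pics/top.npy',im)
print(im[188:206:2,346:376,2]); print(im[188:208,[352,360,370],1])
E
```

```text
time: 18.02
eef_pos: [0.5577, -0.1085, -0.0184]
eef_rot: [-180.0, 0.0, 180.0]
wrist_force: [0.1, 0.3, 0.2]
finger_gap: 0.0001
finger_force: 0.0
[[ 83 101 104 102 102 105  94 153 196 198 179 200 207 206 203 208 206 206
  204 205 207 208 205 207 206 207 204 206 205 207]
 [109 108 110 105 106 132  81 114 167 177 182 202 201 204 204 205 206 206
  206 203 206 204 205 204 204 205 206 206 206 207]
 [117 118 117 114 100 105  65  90 154 130 106  99  98 101  98 101  97  98
   96  99  96  97  99  96  96  99  95 105 190 204]
 [122 118 115 115 139  80  61  95 159 134  91  82  80  81  78  80  83  78
   78  81  79  79  78  77  77  78  76  94 192 204]
 [112 113 115 124  93  58  70  95 160 134  95  85  83  80  78  78  80  77
   80  78  78  79  77  77  77  76  82 128 194 204]
 [105 103 108 106  64  60  77  97 160 134  93  83  82  79  80  80  80  79
   83  78  80  79  80  80  78  81  85 133 195 206]
 [116 110 136  78  56  77  82  96 158 135  96  81  81  82  82  82  80  83
   79  78  82  79  78  78  79  79  84 129 196 205]
 [164 148 104  82  84  88  88  97 159 133  98  90  88  88  86  81  78  79
   81  77  78  77  80  78  75  78  84 129 195 206]
 [160 172 177 212 219 216 189 185 190 160 189 199 199 200 196 143 124 123
  126 123 126 125 127 127 128 128 130 140 194 205]]
[[ 83 177 179]
 [ 80 180 181]
 [ 72 177 178]
 [ 66 165 167]
 [ 70 139 140]
 [ 75 137 136]
 [ 87 136 135]
 [106 137 138]
 [114 136 136]
 [129 138 137]
 [130 138 135]
 [133 141 138]
 [139 139 137]
 [140 138 135]
 [142 139 132]
 [143 147 120]
 [186 173 124]
 [237 179 174]
 [240 178 175]
 [240 179 181]]
```

The line is now at y≈−0.2555, so about 4.5 mm remain. I'll push the last bit, then lift and look.

```bash
python3 -m handwheel '[{"gripper":0,"offset":[0,-2,0],"yaw":0},{"gripper":0,"offset":[0,-4,0],"yaw":0},{"gripper":0,"offset":[0,-4.3,0],"yaw":0},{"gripper":0,"offset":[0,-4.3,0],"yaw":0},{"gripper":0,"offset":[0,10,0],"yaw":0},{"gripper":0,"offset":[0,10,0],"yaw":0},{"gripper":0,"offset":[0,10,-40],"yaw":0},{"gripper":0,"offset":[60,20,-60],"yaw":0},{"gripper":0,"offset":[120,60,-60],"yaw":0},{"gripper":0,"offset":[140,90,-60],"yaw":0},{"gripper":0,"offset":[140,90,-60],"yaw":0},{"gripper":0,"offset":[140,90,-60],"yaw":0}]'
python3 - <<'E'
from h import *
im=arm.camera('top')[:,:,::-1];np.save('pics/top.npy',im)
cv2.imwrite('pics/t5.png',cv2.resize(im[150:225,265:365+15],None,fx=6.5,fy=6.5,interpolation=cv2.INTER_CUBIC))
print(im[190:206:2,350:376,2]); print(im[188:208,[312,322,332,342,352,362,372],1])
print(strip(im))
print(im[230:236,350:360,2],im[120:126,350:360,2])
E
```

```text
time: 19.58
eef_pos: [0.4192, -0.0184, 0.0423]
eef_rot: [-180.0, 0.2, -180.0]
wrist_force: [0.2, 0.1, -1.0]
finger_gap: 0.0
finger_force: 0.0
[[143 167 171 157 169 176 182 198 203 204 204 203 202 207 202 205 206 206
  204 203 203 202 204 205 204 205]
 [ 78  80  81  80  85 124 162 117  97  99  98  99  99  99  97  97  98  95
   99  97  98 100  98  96 113 193]
 [ 84  85  81  83  87 125 161 105  84  80  81  78  78  79  77  79  80  77
   77  76  77  76  74  77 101 190]
 [ 81  80  82  82  88 128 160 104  82  82  79  81  78  78  79  79  80  82
   78  80  76  80  78  78  99 192]
 [ 83  83  84  81  90 125 162 107  84  83  81  81  82  77  82  82  79  80
   82  81  81  78  78  78 101 192]
 [ 83  81  81  83  87 129 164 106  84  83  82  81  80  81  82  80  79  78
   77  77  77  80  81  76 100 191]
 [ 89  88  83  84  87 126 161 111  89  92  87  82  80  80  84  82  76  78
   76  80  78  77  79  75 101 191]
 [220 218 189 182 171 150 195 200 200 201 194 142 127 125 121 124 121 125
  126 126 128 127 127 129 142 194]]
[[240 198 195  84 191 176 179]
 [239 189 195  77 188 178 179]
 [225 171 185  80 164 1
[... 596 characters left out ...]
9959 ]), np.float64(-0.16407977090882891), array([0.01922944, 0.09835168]), ((0.5580049157142639, -0.22011315822601318), (0.03770736977458, 0.19533926248550415), 0.9594054222106934))
[[246 245 245 245 245 241 165 193 206 204]
 [245 245 245 245 245 241 164 194 206 205]
 [244 244 245 245 245 241 164 194 204 205]
 [245 245 245 246 245 241 164 194 205 205]
 [245 245 245 245 245 242 166 195 204 205]
 [245 245 245 245 245 242 164 194 204 205]] [[245 245 244 245 243 223 205 201 204 203]
 [245 244 245 245 244 223 205 203 203 206]
 [246 245 245 245 244 222 205 204 205 203]
 [245 245 244 245 244 223 205 204 205 203]
 [245 246 245 245 242 222 207 206 204 207]
 [245 245 245 245 244 222 208 207 205 203]]
```

View pics/t5.png

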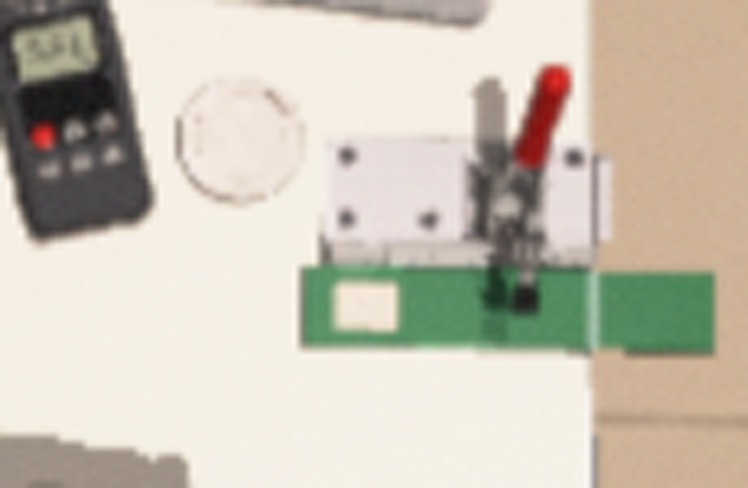

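The strip's edge is flush with the fence along v≈268, and the white line at u≈594 coincides with the table edge (~592). The measured line is y≈−0.260 with an angle of −0.16°. I'll press the side gently once with the closed fingertips to make sure it is seated.

```bash
python3 -m handwheel '[{"gripper":0,"offset":[-80,-60,0],"yaw":0},{"gripper":0,"offset":[-80,-120,0],"yaw":0},{"gripper":0,"offset":[-80,-131.6,0],"yaw":0},{"gripper":0,"offset":[-80,-131.6,0],"yaw":0},{"gripper":0,"offset":[-80,-131.6,40],"yaw":0},{"gripper":0,"offset":[-80,-131.6,60],"yaw":0},{"gripper":0,"offset":[-80,-131.6,60],"yaw":0},{"gripper":0,"offset":[-90,-131.6,60],"yaw":0},{"gripper":0,"offset":[-100,-131.6,60],"yaw":0},{"gripper":0,"offset":[-104,-131.6,60],"yaw":0},{"gripper":0,"offset":[-106,-131.6,60],"yaw":0},{"gripper":0,"offset":[-106,-131.6,60],"yaw":0}]'; for i in 1 2 3 4; do python3 -m handwheel '[{"gripper":0,"offset":[-1,0,0],"yaw":0},{"gripper":0,"offset":[-1,0,0],"yaw":0}]' | egrep 'time|eef_pos|wrist_f'; done
```

```text
time: 21.12
eef_pos: [0.5236, -0.1498, -0.0183]
eef_rot: [180.0, -0.0, 180.0]
wrist_force: [-0.9, -0.3, 1.1]
finger_gap: -0.0
finger_force: 0.0
time: 21.38
eef_pos: [0.5245, -0.1498, -0.0183]
wrist_force: [0.4, 0.5, -0.7]
time: 21.62
eef_pos: [0.5258, -0.1499, -0.0183]
wrist_force: [0.4, -0.1, 0.6]
time: 21.88
eef_pos: [0.5268, -0.1499, -0.0183]
wrist_force: [-0.1, 0.4, -0.1]
time: 22.12
eef_pos: [0.5278, -0.1499, -0.0183]
wrist_force: [-1.0, -0.6, 0.3]
```

```bash
for i in 1 2; do python3 -m handwheel '[{"gripper":0,"offset":[-1,0,0],"yaw":0},{"gripper":0,"offset":[-1,0,0],"yaw":0}]' | egrep 'time|eef_pos|wrist_f'; done;  python3 -m handwheel '[{"gripper":0,"offset":[5,0,0],"yaw":0},{"gripper":0,"offset":[15,0,0],"yaw":0},{"gripper":0,"offset":[30,0,-50],"yaw":0},{"gripper":0,"offset":[60,80,-100],"yaw":0},{"gripper":0,"offset":[110,130,-150],"yaw":0},{"gripper":0,"offset":[110,130,-150],"yaw":0},{"gripper":0,"offset":[110,130,-150],"yaw":0}]'
python3 - <<'E'
from h import *
im=arm.camera('top')[:,:,::-1];np.save('pics/top.npy',im)
print(im[194:203:4,350:378,2]); print(im[188:208,[312,322,332,352,362,372],1])
C=strip(im);print(C[:3],C[4])
# red handle
b,g,r=[im[:,:,i].astype(int) for i in range(3)]
v,u=np.where((r>120)&(g<70)&(b<70));k=(u>335)&(u<360)&(v>150)&(v<185);print(u[k].min(),u[k].max(),v[k].min(),v[k].max())
for th in(.9,1.0,1.1):
  h=lambda r_:w2px('top',[.577+.036+r_*np.cos(th),-.215,.04+r_*np.sin(th)])
  print(th,h(.096),h(.04))
E
```

```text
time: 22.38
eef_pos: [0.528, -0.1498, -0.0185]
wrist_force: [-2.7, -1.2, 1.5]
time: 22.62
eef_pos: [0.5281, -0.1497, -0.0186]
wrist_force: [-5.2, -1.7, 4.4]
time: 23.5
eef_pos: [0.4197, -0.0181, 0.134]
eef_rot: [-180.0, 0.3, -179.9]
wrist_force: [0.5, -0.1, 0.3]
finger_gap: 0.0001
finger_force: 0.0
[[ 81  79  81  83  89 128 159 105  83  83  81  79  79  79  78  78  78  78
   80  77  78  77  77  77 101 191 205 209]
 [ 82  81  81  84  87 129 163 104  82  82  80  78  81  76  80  77  80  79
   79  78  74  78  78  77 101 191 205 206]
 [ 92  90  86  85  90 126 162 108  90  90  91  88  81  83  81  80  78  79
   77  79  81  79  75  76 101 191 207 206]]
[[240 200 196 190 179 179]
 [234 189 196 187 180 180]
 [197 168 185 163 177 177]
 [149 161 131 113 166 167]
 [140 151 140 135 140 140]
 [139 182 143 139 135 138]
 [140 229 142 138 135 134]
 [140 231 144 139 137 133]
 [141 230 145 139 137 136]
 [142 230 143 137 138 134]
 [144 230 144 139 136 135]
 [142 228 146 140 137 135]
 [141 213 143 140 137 136]
 [142 156 144 138 139 137]
 [139 151 157 141 137 134]
 [176 188 203 144 130 123]
 [237 236 238 184 131 124]
 [240 240 240 237 174 173]
 [240 240 241 241 179 180]
 [240 240 241 241 180 177]]
(array([ 0.55783524, -0.21972017]), array([0.00419406, 0.9999912 ]), np.float64(-0.24030268806217644)) ((0.558003306388855, -0.22011317312717438), (0.037704017013311386, 0.19533927738666534), 0.9594143033027649)
344 351 161 175
0.9 [349.30043887 155.21173183] [346.00468592 168.99279746]
1.0 [349.73079894 157.57434717] [346.17210754 169.97071993]
1.1 [350.10161395 160.17764031] [346.31549494 171.03777071]
```

The strip is seated: about 5 N on contact, and the line hasn't moved. Next comes the handle: approach above the grip from the robot side, with tip z ≈ reported z + 0.020.

```bash
python3 -m handwheel '[{"gripper":0,"offset":[0,-40,-36],"yaw":0},{"gripper":0,"offset":[-60,-80,-36],"yaw":0},{"gripper":0,"offset":[-110,-120,-36],"yaw":0},{"gripper":0,"offset":[-160,-160,-36],"yaw":0},{"gripper":0,"offset":[-200,-197,-36],"yaw":0},{"gripper":0,"offset":[-200,-197,-36],"yaw":0},{"gripper":0,"offset":[-200,-197,-10],"yaw":0},{"gripper":0,"offset":[-203,-197,10],"yaw":0},{"gripper":0,"offset":[-205,-197,20],"yaw":0},{"gripper":0,"offset":[-205,-197,20],"yaw":0}]'
```

```text
time: 24.8
eef_pos: [0.6238, -0.2163, 0.1104]
eef_rot: [180.0, -0.1, 180.0]
wrist_force: [-0.2, 0.5, -0.4]
finger_gap: -0.0002
finger_force: 0.0
```

```bash
python3 -m handwheel '[{"gripper":0,"offset":[-4,1,7],"yaw":0},{"gripper":0,"offset":[-8,1,14],"yaw":0},{"gripper":0,"offset":[-15,1,18],"yaw":0},{"gripper":0,"offset":[-22,1,22],"yaw":0},{"gripper":0,"offset":[-22,1,22],"yaw":0}]'|egrep 'eef_pos|wrist'; python3 -m handwheel '[{"gripper":0,"offset":[-7,0,5],"yaw":0},{"gripper":0,"offset":[-13,0,10],"yaw":0},{"gripper":0,"offset":[-18,0,16],"yaw":0},{"gripper":0,"offset":[-24,0,22],"yaw":0},{"gripper":0,"offset":[-24,0,22],"yaw":0}]'|egrep 'time|eef_pos|wrist'
python3 - <<'E'
from h import *
im=arm.camera('top')[:,:,::-1]
b,g,r=[im[:,:,i].astype(int) for i in range(3)]
v,u=np.where((r>120)&(g<70)&(b<70));k=(u>330)&(u<365)&(v>130)&(v<185);print(k.sum(), (u[k].min(),u[k].max(),v[k].min(),v[k].max()) if k.any() else '')
E
```

```text
eef_pos: [0.6476, -0.2159, 0.0896]
wrist_force: [-0.3, -0.2, 0.4]
time: 26.05
eef_pos: [0.6708, -0.2159, 0.0665]
wrist_force: [-0.7, 0.4, 0.1]
0
```

```bash
python3 -m handwheel '[{"gripper":0,"offset":[-3,0,6],"yaw":0}]'|egrep 'eef_pos|wrist_f'; python3 -m handwheel '[{"gripper":0,"offset":[-2,0,5],"yaw":0}]'|egrep 'eef_pos|wrist_f'
python3 -m handwheel '[{"gripper":0,"offset":[-2,0,4],"yaw":0}]'|egrep 'eef_pos|wrist_f'
```

```text
eef_pos: [0.6734, -0.2159, 0.0616]
wrist_force: [-1.3, 1.2, 4.6]
eef_pos: [0.6762, -0.2159, 0.0567]
wrist_force: [0.7, 0.6, 3.9]
eef_pos: [0.6781, -0.216, 0.0527]
wrist_force: [-1.2, 0.8, 3.9]
```

The handle is moving, at about 4 N. I'll continue to the stop.

```bash
python3 -m handwheel '[{"gripper":0,"offset":[-1,0,5],"yaw":0},{"gripper":0,"offset":[-3,0,10],"yaw":0},{"gripper":0,"offset":[-4,0,14],"yaw":0}]'|egrep 'eef_pos|wrist_f'; for i in 1 2 3 4; do python3 -m handwheel '[{"gripper":0,"offset":[0,0,1],"yaw":0},{"gripper":0,"offset":[0,0,1],"yaw":0}]'|egrep 'time|eef_pos|wrist_f';done
```

```text
eef_pos: [0.6826, -0.2161, 0.0388]
wrist_force: [1.2, 1.2, 4.7]
time: 27.1
eef_pos: [0.6823, -0.2161, 0.038]
wrist_force: [1.7, 0.8, 3.3]
time: 27.35
eef_pos: [0.6824, -0.2162, 0.0373]
wrist_force: [2.7, 2.4, 4.7]
time: 27.6
eef_pos: [0.6827, -0.2161, 0.0365]
wrist_force: [2.4, 1.6, 6.1]
time: 27.85
eef_pos: [0.6829, -0.2162, 0.0358]
wrist_force: [1.6, 1.0, 6.5]
```

```bash
for i in 1 2 3 4; do python3 -m handwheel '[{"gripper":0,"offset":[0,0,1],"yaw":0},{"gripper":0,"offset":[0,0,1],"yaw":0}]'|egrep 'time|eef_pos|wrist_f';done
```

```text
time: 28.1
eef_pos: [0.683, -0.2162, 0.035]
wrist_force: [1.9, 0.7, 6.9]
time: 28.35
eef_pos: [0.6831, -0.2162, 0.0348]
wrist_force: [1.3, 1.5, 9.8]
time: 28.6
eef_pos: [0.6832, -0.2162, 0.0346]
wrist_force: [-0.4, 2.1, 13.3]
time: 28.85
eef_pos: [0.6832, -0.2162, 0.0345]
wrist_force: [-2.4, 2.8, 15.9]
```

Hard stop reached. A little more force, then lift off and check the strip and handle numerically.

```bash
python3 -m handwheel '[{"gripper":0,"offset":[0,0,1.5],"yaw":0},{"gripper":0,"offset":[0,0,3],"yaw":0},{"gripper":0,"offset":[0,0,3],"yaw":0},{"gripper":0,"offset":[0,0,3],"yaw":0}]'|egrep 'eef_pos|wrist_f'; python3 -m handwheel '[{"gripper":0,"offset":[0,0,-20],"yaw":0},{"gripper":0,"offset":[0,0,-70],"yaw":0},{"gripper":0,"offset":[0,0,-120],"yaw":0},{"gripper":0,"offset":[60,40,-130],"yaw":0},{"gripper":0,"offset":[120,80,-130],"yaw":0},{"gripper":0,"offset":[180,130,-130],"yaw":0},{"gripper":0,"offset":[230,180,-130],"yaw":0},{"gripper":0,"offset":[260,210,-130],"yaw":0},{"gripper":0,"offset":[260,210,-130],"yaw":0},{"gripper":0,"offset":[260,210,-130],"yaw":0}]'
python3 - <<'E'
from h import *
im=arm.camera('top')[:,:,::-1]
print(im[194:203:4,350:378,2]); print(im[188:208,[312,322,332,352,362,372],1])
C=strip(im);print(C[:3],C[4])
b,g,r=[im[:,:,i].astype(int) for i in range(3)]
v,u=np.where((r>120)&(g<70)&(b<70));k=(u>335)&(u<360)&(v>140)&(v<185);print(u[k].min(),u[k].max(),v[k].min(),v[k].max())
for th in(0,.1,.3):
  for rr in(.096,.05):print(th,rr,w2px('top',[.613+rr*np.cos(th)-.016*np.sin(th),-.215,.04+rr*np.sin(th)+.016*np.cos(th)]).round(1))
E
```

```text
eef_pos: [0.6834, -0.2163, 0.0343]
wrist_force: [-6.3, 3.6, 25.5]
time: 30.6
eef_pos: [0.4202, -0.0053, 0.157]
eef_rot: [-180.0, -0.1, -179.9]
wrist_force: [0.1, -0.5, -0.4]
finger_gap: 0.0
finger_force: 0.0
[[ 81  82  84  82  84 126 156 104  83  81  81  82  78  79  77  79  76  79
   80  78  77  74  80  76 100 193 206 207]
 [ 86  85  81  83  90 127 163 107  82  81  81  80  79  80  76  78  80  79
   77  78  78  79  79  79 101 192 207 207]
 [ 88  86  84  84  89 126 160 113  89  89  89  84  78  78  78  78  79  79
   82  79  75  79  78  75 100 190 205 209]]
[[240 200 195 193 179 181]
 [234 189 197 187 177 179]
 [201 172 184 166 176 178]
 [148 163 134 112 166 167]
 [142 151 141 134 142 138]
 [141 185 142 138 136 134]
 [142 228 145 141 137 137]
 [140 231 139 140 134 135]
 [139 230 144 138 138 137]
 [142 230 142 136 134 134]
 [140 231 145 139 137 135]
 [137 229 147 139 137 138]
 [142 212 142 140 139 135]
 [141 156 145 139 138 134]
 [140 149 156 139 136 135]
 [176 188 202 143 127 125]
 [236 236 237 185 128 123]
 [240 240 240 237 174 175]
 [240 241 241 240 178 178]
 [241 240 241 240 180 178]]
(array([ 0.55781027, -0.21966404]), array([0.00383583, 0.99999264]), np.float64(-0.2197772664175726)) ((0.558003306388855, -0.22011317312717438), (0.037704017013311386, 0.19533927738666534), 0.9594143033027649)
342 346 148 167
0 0.096 [344.9 146.5]
0 0.05 [344.9 161.4]
0.1 0.096 [345.6 146.6]
0.1 0.05 [345.3 161.8]
0.3 0.096 [346.9 147.8]
0.3 0.05 [345.9 163.1]
```

The handle is down and the strip hasn't moved: line at y≈−0.260 and flush with the fence. The hand is clear, so I'm handing in.

```bash
python3 -c "
from workcell import arm
print(arm.hand_in())"
```

```text
the job is handed in; nothing more can be done
None
```

I pushed the strip flat against the fence with its white line at the table's edge (measured y ≈ −0.260 m), pressed the clamp handle down to its hard stop, and handed the job in at about 31 s; the hand-in gave no verdict, and the pad's force on the strip was not measured.

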